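Shut and lock the filter hatch

TASK

A fresh filter has just been fitted in the white air filter unit. Push its open hatch down with the fingertips until it is fully shut, then set a fingertip in the slot of the round dark fastener and turn it a quarter turn clockwise, all the way to its stop, so that the hatch is locked. Do not swing the hatch further open, pick nothing up, and leave everything else on the bench where it is.

Things in the scene. Friction and masses are not known exactly. Their poses are not given: they have to be found in the camera images.
- unit: bench air filter unit, a white box 260 mm deep (its x), 300 wide (its y), deck at 130 mm; fixed to the bench. Origin: centre of its underside; its x points away from its front face (towards the hinge side), z up. Its steel and blue side ports stick out 28 mm at y = +-150 mm, z = 60 mm
- hinge_mid (a point): middle of the hatch's hinge axis on the unit, 95 mm behind the unit's centre (unit x), 134 mm up; does not move with the hatch; axes as the unit's; the hinge runs along y
- hatch (a joint): angle of the hatch, 0 = shut flat on the deck, grows as its front edge rises; starts 0.35 to 0.75 rad. Friction hinge: it stays where it is left; about 2 N down on its front edge moves it. Aluminium plate 8 mm thick, 236 wide, front edge 205 mm from the hinge axis; when shut its top face is 6 mm above that axis, 140 mm over the bench
- hatch_edge (a point): point on the hatch's top face, middle of its width, 187 mm from the hinge axis and 18 mm from the front edge; moves with the hatch; its x points to the hinge, z out of the top face. The face is free to push on beside the fastener, more than 50 mm to either side of this point
- fastener (a joint): turn of the cam fastener, 0 = unlocked (slot parallel to the hinge), 1.571 = locked, at its stop (slot front to back); grows clockwise seen from above; starts 0 to 0.3. Stiff (0.1 N m), stays where it is left. Its tongue under the hatch locks beneath the deck's front rim; turned past about 0.6 with the hatch open, it keeps the hatch from shutting
- slot: steel lining of the fastener's finger slot; origin: centre of its floor. Straight, 58 mm long, 26 wide, 15 deep, closed ends, in a round dark head 76 mm across, 20 mm proud of the hatch, on its middle line, 150 mm from the hinge axis. Turns with the head: y along the slot, z up out of it. Hatch shut: floor 145 mm over the bench. White mark at its -y end points to red dot = unlocked, green = locked
- dish: loose covered petri dish, 92 mm across, 16 high, pink medium; origin: centre of its underside. Bystander beside the unit
- media_bottle: loose pink bottle with blue cap, 60 mm across, 115 high; origin: centre of its underside. Bystander beside the unit
- pen: loose black marker lying down, 131 mm long along its x, 15 thick; origin: under its middle. Bystander to the unit's right
- old_filter: loose used filter cartridge, yellow frame with grey pleats, 150 x 180 x 40 mm; origin: centre of its underside. Bystander to the unit's right
- dish_stack: loose stack of four clear petri dishes, 92 mm across, 60 high; origin: centre of its underside. Bystander

How it is judged:
By the outcome, as a careful person would: the job done as asked, in the order asked, and still so for the second after the job is handed in, with the robot touching nothing.
It also fails if it takes over 54 s, if anything falls off the work surface, if the arm or the gripper's body presses on something with over 40 N, if the wrist force passes 120 N, or if a joint passes its speed limit or range.

ROBOT

A 7-joint arm with a two-finger parallel gripper is mounted at the origin on the work surface. World frame = base frame: x ahead of the robot, y to its left, z up, the work surface at z = 0. Lengths are in m, angles in degrees, forces in N, time in s.
With the tool pointing down it reaches from about 0.425 to 1.025 m from the base axis. Payload 9.4 kg.
Tool frame: the origin (TCP) lies at the very end of the fingers, on their centre line; the grasp point (between the pads) lies bot.grip_depth behind it (bot.grip_depth is the distance from the TCP to the grasp point, in m); z points along the fingers, y is the direction in which the jaws open and shut (so a half turn about z gives the same grasp; the last joint's range is limited). The gripper opens to 85 mm and grips with 20 to 120 N. Pads are 22 mm wide; open, the fingers measure 114 mm over their backs; the gripper's body (76 mm by 85 mm) begins 54 mm behind the grasp point. The pads swing forward as they close: fully open they stand 13 mm farther back than shut.
Start: joints at [-70.629, 34.337, -0.143, 91.639, 0.103, 54.024, -4.572], TCP at [0.292, 0.664, 0.231] pointing down, gripper open.
Joint ranges: [-147.43, 147.43], [-19.82, 112.94], [-74.19, 73.91], [6.32, 146.72], [-59.91, 239.91], [6.04, 106.73], [-150.56, 150.56]. Speed limits (degrees/s): [127.2, 127.2, 172.46, 172.46, 180, 180, 180].

INTERFACE

Orientations are given as [roll, pitch, yaw] about the fixed x, y, z axes, in that order (R = Rz(yaw) Ry(pitch) Rx(roll)).
In Python, from workcell import bot, effector, kinematics, imaging, close_job gives the robot as it stands. The module is installed in compiled form; this text tells all that it offers. Calls block until the motion is done:
- bot.move_to(position, orientation): joint-space move of the TCP to a pose.
- bot.line_to(position, frame=None, v=0.15, contact_N=None): straight line of the TCP; frame=None keeps the orientation; v is the mean speed in m/s. With contact_N (N) it stops when the force on the tool has changed by that much, and returns True; else False.
- bot.move_joints(angles): joint-space move.
- effector.command_gripper(opening): finger opening in m; the grip force is fixed at half the most; returns when the fingers have stopped.
- bot.pause(seconds).
- kinematics.solve_ik(position, orientation): joint angles nearest the present ones, or None.
- bot.get_state(): the state.
- imaging.capture(name): name is "scene" or "top" or "wrist"; returns a dict with "frame" (400x640x3 uint8, red, green, blue), "range_z" (400x640 float32, m along the optical axis (not along the pixel's ray), 0 where there is no reading), "intrinsics" (3x3 intrinsics, pixels), "extrinsics" (4x4, takes a point from world to camera coordinates); the wrist camera has in their place "hand_eye" (4x4, takes a point from camera to tool coordinates, whose origin is the TCP and whose axes are the flange's). Camera axes: x right, y up, looking along -z (the intrinsics and any distortion apply to the point x, -y, -z); pixel columns grow to the right and rows downward; lengths in m; the calibration is good to about 2 mm. The wrist camera is an equidistant fisheye: a pixel r from the principal point sees the ray r / f radians off the axis. A picture is of the moment at which its call begins: read the wrist's pose just before it.
A pose or a line that the arm cannot do raises bot.Unreachable and nothing moves.
- close_job(): hands the job in, once; it reports no verdict.
Trained networks look in a picture, given as the dict that the camera call returned (one of the last four; its "shot" number tells which), for a name from the list of things; names that differ only in an ending like _2 or _b are one class to them, and where a whole thing is asked for, a point or a joint stands for the part that bears it (a point fixed in the world has none). Each returns a list of dicts, best first, with "score" (0 to 1); they miss things now and then, are a little off and sometimes report something else, mostly with a low value. They report only what shows in the picture. A call takes as long as a camera call.
- imaging.masks_of(picture, thing): "pixels" (400x640 bool, what is visible of it).
- imaging.place_of(picture, thing): "position" ([x, y, z] in m, in world coordinates, good to about 4 mm: a listed point, or the origin of a listed thing).
The state is a dict: "clock": time; "joint_positions": joint angles; "joint_velocities": joint speeds; "joint_torque": joint torques, N m; "position": TCP position; "eef_rot": TCP orientation; "force": force on the tool from outside, world axes, zero at the start; "ft_torque": the same for the moment, N m; "opening": finger opening in m.
Only numpy, scipy, OpenCV 4.12 (cv2) and the standard library are available. Lean on these libraries where they do the work, as an engineer would, in place of code of your own. Each camera call takes 0.05 s, during which the arm holds its last target. There are 200 camera calls.

## Working session

There is one attempt and no reset: what is moved stays moved. The work goes in short steps, each a Python script; the robot and the scene stay as the last script left them, time stands still between calls to the robot, and variables do not carry over. Pictures are saved under pics/ and viewed, about 8 in all and at most 12, crops included, and the job is handed in when it is done.

```bash
mkdir -p pics
python3 - <<'E'
from workcell import bot, effector, kinematics, imaging
import cv2, numpy as np
print(bot.get_state(), bot.grip_depth)
ims=[]
for c in ("scene","top"):
    p=imaging.capture(c); ims.append(p["frame"])
    for t in ("unit","hinge_mid","hatch_edge","slot","dish","media_bottle","pen","old_filter","dish_stack"):
        r=imaging.place_of(p,t)
        print(c,t,[(np.round(q["position"],3).tolist(),round(q["score"],2)) for q in r[:2]])
for n,i in zip(("scene","top"),ims): cv2.imwrite(f"pics/{n}1.png",i[:,:,::-1])
E
```

```text
{'clock': 0.0, 'joint_positions': array([-70.62899379,  34.38488473,  -0.14623417,  91.68322776,
         0.1035334 ,  54.02365928,  -4.57139189]), 'joint_velocities': array([ 0.15927939, -0.0069429 ,  0.0905113 , -0.1193762 , -0.05072498,
        0.03198014, -0.05065586]), 'joint_torque': array([-5.53181053e-04, -7.76446509e+01,  1.56443462e+00, -2.58017814e+01,
        1.22755652e-02,  8.78728868e-03,  7.24539234e-06]), 'position': array([0.29198576, 0.66306206, 0.23039788]), 'eef_rot': array([-1.79908738e+02,  8.40284229e-03,  1.56239244e+02]), 'force': array([-0.35617102,  0.1471297 , -0.03989063]), 'ft_torque': array([-0.01147612,  0.02984511, -0.05651847]), 'opening': 0.08531746822216472} 0.0187
scene unit [([0.585, -0.006, -0.001], 0.74), ([0.573, -0.004, 0.242], 0.44)]
scene hinge_mid [([0.675, 0.006, 0.136], 0.87), ([0.584, -0.007, 0.0], 0.45)]
scene hatch_edge [([0.534, -0.011, 0.262], 0.74)]
scene slot [([0.573, -0.003, 0.241], 0.44)]
scene dish [([0.481, 0.242, -0.003], 0.61)]
scene media_bottle [([0.639, 0.268, -0.001], 0.67)]
scene pen []
scene old_filter [([0.528, -0.45, 0.001], 0.57)]
scene dish_stack [([0.427, 0.501, 0.001], 0.74)]
top unit []
top hinge_mid [([0.674, 0.01, 0.134], 0.6)]
top hatch_edge [([0.541, -0.008, 0.26], 0.9)]
top slot []
top dish [([0.484, 0.241, 0.0], 0.67)]
top media_bottle [([0.638, 0.268, -0.002], 0.94)]
top pen [([0.541, -0.224, 0.002], 0.52)]
top old_filter [([0.526, -0.447, -0.002], 0.57), ([0.428, 0.495, 0.001], 0.42)]
top dish_stack [([0.43, 0.496, -0.006], 0.88)]
```

View pics/scene1.png

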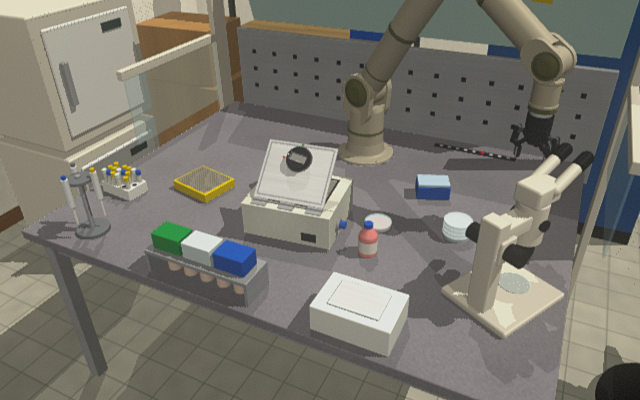

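View pics/top1.png

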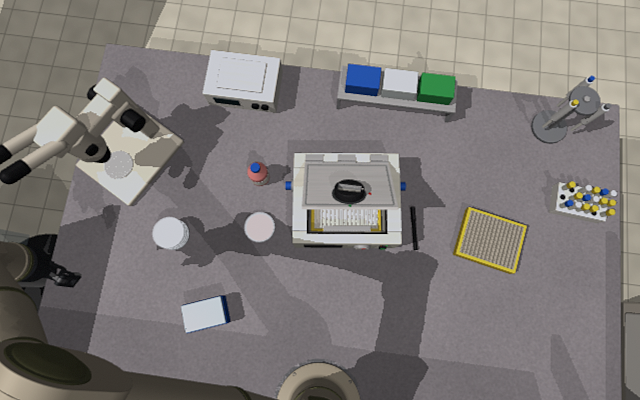

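The unit is upright with its front towards the robot, hatch open about 0.7 rad and the slot about parallel to the hinge. The hatch and fastener are near (350,190) in the top image, pen at (415,228), dish and bottle to the left. Next I measure the yaw and hatch angle.

```bash
cat > h.py <<'E'
from workcell import bot, effector, kinematics, imaging, close_job
import cv2, numpy as np
def cloud(p):
    K=p["intrinsics"]; d=p["range_z"]; v,u=np.mgrid[:400,:640]
    c=np.stack([(u-K[0,2])/K[0,0]*d,-(v-K[1,2])/K[1,1]*d,-d],-1)
    T=np.linalg.inv(p["extrinsics"]); return c@T[:3,:3].T+T[:3,3]
E
python3 - <<'E'
from h import *
for c in ("top","scene"):
    p=imaging.capture(c); P=cloud(p)
    for t in ("hatch","unit"):
        ms=imaging.masks_of(p,t)
        if not ms: print(c,t,None); continue
        m=ms[0]["pixels"]&(p["range_z"]>0)
        m=cv2.erode(m.astype(np.uint8),np.ones((3,3)))>0
        Q=P[m]
        if t=="unit": Q=Q[(Q[:,2]>.12)&(Q[:,2]<.14)]
        print(c,t,ms[0]["score"],len(Q),Q.min(0).round(3),Q.max(0).round(3))
        if t=="hatch":
            for _ in range(6):
                mu=np.median(Q,0) if _==0 else Q.mean(0); n=np.linalg.svd(Q-mu,full_matrices=False)[2][2]; n*=np.sign(n[2])
                r=(Q-mu)@n; Q=Q[abs(r)<max(.003,1.5*r.std())]
            print("n",n.round(3),"angle",np.arccos(n[2]),"yaw",np.degrees(np.arctan2(n[1],n[0])),len(Q),mu.round(3),r.std())
        R=cv2.minAreaRect(np.float32(Q[:,:2])*1000); print(R)
E
```

```text
top hatch 0.56 3728 [ 0.513 -0.124  0.139] [0.688 0.118 0.279]
n [0.654 0.081 0.752] angle 0.7191555098432185 yaw 7.08406418230953 2870 [ 0.603 -0.002  0.21 ] 0.001165601368216738
((603.15771484375, -2.628753662109375), (153.3621826171875, 229.3148651123047), 7.145565509796143)
top unit 0.94 3837 [ 0.438 -0.169  0.12 ] [0.729 0.158 0.14 ]
((583.9157104492188, -5.9115142822265625), (258.0479736328125, 300.41455078125), 7.395299434661865)
scene hatch 0.76 4031 [ 0.512 -0.122  0.128] [0.695 0.125 0.277]
n [0.655 0.08  0.751] angle 0.720499125059238 yaw 6.967862860232615 2187 [0.606 0.003 0.203] 0.001650577183197313
((603.9417724609375, 2.1395492553710938), (159.66702270507812, 235.1885986328125), 6.735789775848389)
scene unit 0.81 1487 [ 0.444 -0.143  0.12 ] [0.729 0.162 0.14 ]
((587.0716552734375, 0.29461669921875), (261.7023010253906, 299.7287292480469), 7.773136138916016)
```

```bash
cat >> h.py <<'E'
YAW=7.15; c,s=np.cos(np.radians(YAW)),np.sin(np.radians(YAW))
H=np.array([.677,.007,.134]); ex=np.array([c,s,0]); ey=np.array([-s,c,0]); ez=np.array([0,0,1.])
def onhatch(a,d,y,h=.006):  # d from hinge, h above hinge plane
    return H-ex*(d*np.cos(a)-h*np.sin(a))*1+ey*y+ez*(d*np.sin(a)+h*np.cos(a))
E
sed -i 's/H-ex\*(d\*np.cos(a)-h\*np.sin(a))\*1/H-ex*(d*np.cos(a)-h*np.sin(a))/' h.py
python3 - <<'E'
from h import *
print(onhatch(.72,.187,0), onhatch(0,.15,0))
for y in (7,187):
  print(y,"push",kinematics.solve_ik(onhatch(.75,.187,.07)+[0,0,.05],[180,0,y]))
  for k in (0,-15,-45,-90,-105):
    q=kinematics.solve_ik(onhatch(0,.15,0,.011)+0*ez,[180,0,YAW+y-7+k]); print(k,None if q is None else q.round(0))
E
```

```text
[ 0.54143112 -0.01000615  0.26181577] [ 0.52816645 -0.01167011  0.14      ]
7 push [-46.19921429  20.48155229  46.50755725 111.97582216 -18.05737382
  54.97827076 -73.96403764]
0 [-28.  32.  34. 123. -32.  34. -53.]
-15 [-29.  32.  36. 123. -34.  34. -67.]
-45 [-43.  44.  64. 124. -56.  49. -71.]
-90 [ -43.   44.   64.  124.  -56.   49. -116.]
-105 [ 14.  30. -26. 121.  23.  34. 143.]
187 push [-15.21987211  16.19366438   3.65457408 110.30198676  -1.26644734
  53.54224851  86.04271512]
0 [  0.  28.  -7. 122.   7.  31.  85.]
-15 [ -2.  28.  -3. 122.   3.  30.  74.]
-45 [ -8.  28.   4. 122.  -4.  30.  51.]
-90 [-15.  29.  14. 123. -14.  30.  17.]
-105 [-17.  29.  18. 123. -17.  30.   5.]
```

Run:
```python
from h import *
effector.command_gripper(0.0)
s0=bot.get_state(); bot.line_to(s0["position"]+[0,0,.15],v=.25)
O=[180,0,180+YAW]; a=.72
bot.move_to(onhatch(a,.187,.075)+[0,0,.08],O)
st=bot.get_state(); print(st["clock"],st["position"],st["joint_positions"].round(0),st["force"].round(1))
hit=bot.line_to(onhatch(a,.187,.075)-[0,0,.02],v=.06,contact_N=3)
st=bot.get_state(); print(hit,st["clock"],st["position"],onhatch(a,.187,.075),st["force"].round(1))
cv2.imwrite("pics/scene2.png",imaging.capture("scene")["frame"][100:280,180:480,::-1].repeat(2,0).repeat(2,1))
```

```text
5.125 [0.53225023 0.06533117 0.3417572 ] [-23.  15.  12. 109.  -4.  57.  88.] [0.4 0.5 0.1]
False 6.9417 [0.53212178 0.06439164 0.2419183 ] [0.53209607 0.06441063 0.26181577] [ 0.1 -1.1  0.7]
```

View pics/scene2.png

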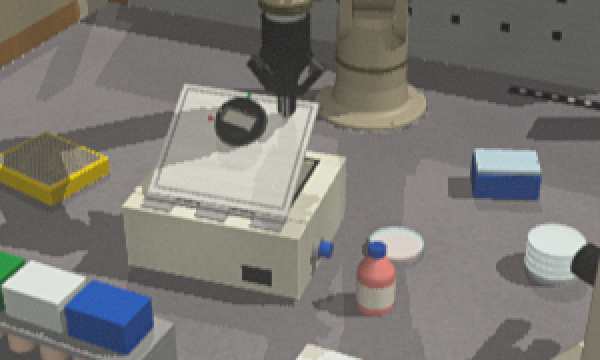

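The closed fingers are on the hatch's front-left part, clear of the fastener head and everything else (at (285,105) in the crop). I follow the arc down.

Run:
```python
from h import *
for a in (.6,.45,.3,.15,.04):
    hit=bot.line_to(onhatch(a,.187,.075),v=.09,contact_N=25); st=bot.get_state()
    print(a,hit,st["clock"],st["position"].round(4),st["force"].round(1))
    if hit: break
else:
    hit=bot.line_to(onhatch(0,.187,.075)-[0,0,.012],v=.03,contact_N=18); st=bot.get_state()
    print(hit,st["clock"],st["position"].round(4),st["force"].round(1))
```

```text
0.6 False 7.3 [0.5174 0.0626 0.2447] [ 0.4 -0.5  0.8]
0.45 False 7.7583 [0.5031 0.0607 0.2206] [0.2 0.6 0.5]
0.3 False 8.2167 [0.4923 0.0594 0.1951] [ 0.4 -0.6 -0.2]
0.15 False 8.675 [0.4852 0.0585 0.1681] [ 0.6 -0.1 -0.5]
0.04 False 9.05 [0.4825 0.0581 0.1476] [ 0.1 -0.1 -0.2]
True 9.4583 [0.4827 0.0582 0.14  ] [-2.8 -0.2 14.4]
```

Contact came at z=0.140, which is the shut height. Next: lift, go over the fastener and look.

Run:
```python
from h import *
p0=bot.get_state()["position"]; bot.line_to(p0+[0,0,.12],v=.2)
pt=imaging.capture("top")
print("edge",[(q["position"],q["score"]) for q in imaging.place_of(pt,"hatch_edge")])
s=onhatch(0,.15,0,.011)
bot.move_to(s-ex*.06+[0,0,.19],[180,0,180+YAW])
st=bot.get_state(); w=imaging.capture("wrist")
np.savez("w1.npz",rng=w["range_z"],K=w["intrinsics"],T=w["hand_eye"],pos=st["position"],rot=st["eef_rot"],f=w["frame"])
print("slot guess",s,st["clock"],st["position"]); 
for t in ("slot","fastener","hatch_edge"): print(t,[(q["position"],q["score"]) for q in imaging.place_of(w,t)][:2])
m=imaging.masks_of(w,"slot"); print([(q["score"],q["pixels"].sum()) for q in m])
print(w["intrinsics"],w["hand_eye"])
cv2.imwrite("pics/w1.png",w["frame"][:,:,::-1]); np.save("m1.npy",m[0]["pixels"] if m else np.zeros((400,640)))
```

```text
edge [([0.4913, -0.0148, 0.1405], 0.71), ([0.5287, -0.4482, -0.0025], 0.49)]
slot guess [ 0.52816645 -0.01167011  0.145     ] 10.8167 [ 0.46848256 -0.01954653  0.33473187]
slot [([0.5301, -0.0059, 0.1442], 0.71)]Traceback (most recent call last):
  File "<stdin>", line 10, in <module>
ValueError: it knows: dish, dish_stack, hatch_edge, hinge_mid, media_bottle, old_filter, pen, slot, unit
```

```bash
cat >> h.py <<'E'
from scipy.spatial.transform import Rotation as Rn
def wcloud(w,st):
    K=w["intrinsics"]; d=w["range_z"]; v,u=np.mgrid[:400,:640]
    a=(u-K[0,2])/K[0,0]; b=(v-K[1,2])/K[1,1]; r=np.hypot(a,b)+1e-9; t=np.tan(np.minimum(r,1.5))/r
    C=np.stack([a*t*d,-b*t*d,-d],-1); T=w["hand_eye"]; C=C@T[:3,:3].T+T[:3,3]
    return C@Rn.from_euler("xyz",st["eef_rot"],degrees=True).as_matrix().T+st["position"]
def slotlook(name):
    st=bot.get_state(); w=imaging.capture("wrist"); P=wcloud(w,st)
    cv2.imwrite(f"pics/{name}.png",w["frame"][:,:,::-1])
    print("clock",st["clock"],"pos",st["position"],"edge",[(q["position"],round(q["score"],2)) for q in imaging.place_of(w,"hatch_edge")][:1])
    for q in imaging.place_of(w,"slot")[:2]: print("slot",q)
    for q in imaging.masks_of(w,"slot")[:2]:
        Q=P[q["pixels"]&(w["range_z"]>0)]; 
        print("mask",q["score"],len(Q),np.median(Q,0).round(4),np.percentile(Q[:,2],[5,50,95]).round(4),cv2.minAreaRect(np.float32(Q[:,:2])*1000), np.argwhere(q["pixels"]).mean(0))
        F=Q[abs(Q[:,2]-np.median(Q[:,2]))<.006]
        e,V=np.linalg.eigh(np.cov(F[:,:2].T)); print("floor",len(F),F.mean(0).round(4),cv2.minAreaRect(np.float32(F[:,:2])*1000),"long axis deg",np.degrees(np.arctan2(V[1,1],V[0,1]))%180)
    # head top
    s=onhatch(0,.15,0,.011)
    T=P[(w["range_z"]>0)&(abs(P[...,2]-.160)<.004)&(np.linalg.norm(P[...,:2]-s[:2],axis=-1)<.06)]
    if len(T): print("head",len(T),cv2.minEnclosingCircle(np.float32(T[:,:2])*1000),np.median(T[:,2]))
E
python3 -c "
from h import *
slotlook('w1')"
```

```text
clock 10.9167 pos [ 0.46829279 -0.018351    0.3338521 ] edge [([0.4875, -0.0149, 0.1357], 0.77)]
slot {'position': [0.5274, -0.0074, 0.1451], 'score': 0.95}
mask 0.57 1088 [ 0.5309 -0.0102  0.1456] [0.1443 0.1456 0.1564] ((526.20556640625, -9.499540328979492), (58.3652229309082, 27.966367721557617), 85.21463775634766) [227.39871677 322.63794684]
floor 947 [ 0.5294 -0.0099  0.1458] ((528.4025268554688, -9.687644958496094), (58.35455322265625, 22.83513069152832), 85.22940826416016) long axis deg 84.93672222811715
head 1782 ((525.5381469726562, -10.050333976745605), 38.611488342285156) 0.1600624458878308
```

View pics/w1.png

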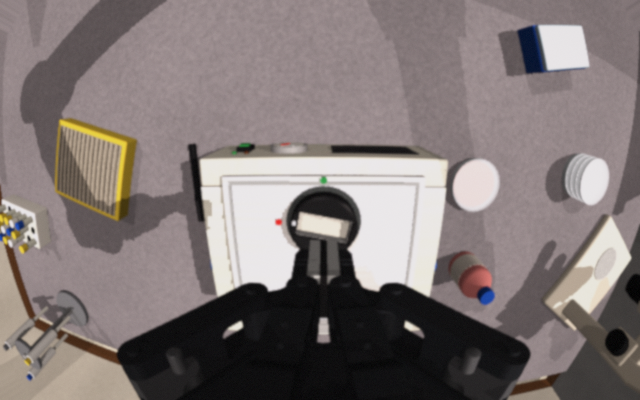

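The hatch lies flat. The slot is at (320,225) px, with its mark (293,222) near the red dot. It is turned about 12° clockwise (axis 85° against 97° unlocked), centre ≈ (0.527,-0.010). Next I insert the fingertips.

Run:
```python
from h import *
effector.command_gripper(0.012)
C=np.array([.527,-.010,0]); O=[180,0,175]
bot.move_to(C+[0,0,.20],O)
print(bot.get_state()["position"],bot.get_state()["opening"])
hit=bot.line_to(C+[0,0,.170],v=.1,contact_N=6)
if not hit: hit=bot.line_to(C+[0,0,.142],v=.03,contact_N=6)
st=bot.get_state(); print(hit,st["clock"],st["position"].round(4),st["force"].round(1),st["ft_torque"].round(2))
w=imaging.capture("wrist"); cv2.imwrite("pics/w2.png",cv2.resize(w["frame"][130:330,200:440,::-1],None,fx=2.5,fy=2.5))
```

```text
[ 0.52687273 -0.01021716  0.20044591] 0.012015045859647395
True 13.2583 [ 0.5268 -0.01    0.1453] [-1.3 -0.3  8.8] [-0.01  0.29 -0.04]
```

View pics/w2.png

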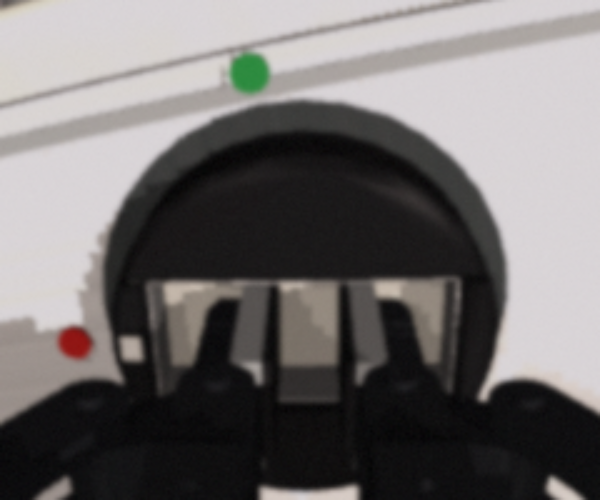

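The two tips (245,320) and (360,320) are inside the slot and reached its floor at z=0.145. I raise 2 mm and turn.

Run:
```python
from h import *
C=np.array([.527,-.010,.1475])
bot.line_to(C,v=.03)
for y in (165,155,145,135,125,115,107,101,97,94,92,90,88,86):
    bot.move_to(C,[180,0,y]); st=bot.get_state()
    print(y,st["clock"],st["position"].round(4),st["eef_rot"][2].round(1),st["force"].round(1),st["ft_torque"].round(2))
    if np.linalg.norm(st["force"])>45 or abs(st["ft_torque"][2])>1.2: break
```

```text
165 13.8083 [ 0.5267 -0.01    0.1472] 165.3 [-0.7 -1.3  0. ] [-0.1   0.1  -0.02]
155 14.0583 [ 0.5268 -0.01    0.1473] 155.4 [0.6 0.7 0.9] [-0.1   0.13  0.  ]
145 14.3083 [ 0.527  -0.0099  0.1474] 145.5 [ 0.2 -0.1 -0.8] [-0.07  0.05  0.01]
135 14.5583 [ 0.5271 -0.01    0.1475] 135.6 [ 0.1 -0.4 -0.1] [-0.14 -0.09  0.04]
125 14.8083 [ 0.5273 -0.01    0.1475] 125.6 [ 0.8 -1.  -1.2] [-0.26 -0.22  0.05]
115 15.0583 [ 0.5274 -0.0101  0.1476] 115.6 [ 1.4 -2.3  0.3] [-0.33 -0.3   0.02]
107 15.3083 [ 0.5274 -0.0102  0.1476] 107.5 [ 3.1 -2.6 -1.5] [-0.58 -0.51  0.  ]
101 15.5583 [ 0.5273 -0.0103  0.1476] 101.4 [ 2.3 -4.1 -0.9] [-0.79 -0.59  0.06]
97 15.8083 [ 0.5273 -0.0104  0.1476] 97.3 [ 1.8 -4.2 -0.3] [-1.02 -0.58  0.06]
94 16.0583 [ 0.5273 -0.0105  0.1476] 94.2 [ 2.7 -5.1  0.1] [-1.03 -0.56  0.04]
92 16.3083 [ 0.5273 -0.0105  0.1476] 92.2 [ 3.2 -4.  -0.7] [-1.12 -0.6   0.06]
90 16.5583 [ 0.5273 -0.0105  0.1476] 90.2 [ 2.9 -5.2 -0.5] [-1.06 -0.61  0.1 ]
88 16.8083 [ 0.5273 -0.0105  0.1476] 88.2 [ 3.2 -5.1 -1. ] [-1.11 -0.56  0.05]
86 17.0583 [ 0.5273 -0.0106  0.1476] 86.2 [ 2.5 -4.8 -0.5] [-1.14 -0.53  0.09]
```

Run:
```python
from h import *
C=np.array([.527,-.010,.1475])
for y in (84,82,80,78):
    bot.move_to(C,[180,0,y]); bot.pause(.1); st=bot.get_state()
    print(y,st["position"].round(4),st["eef_rot"][2].round(1),st["force"].round(1),st["ft_torque"].round(2))
    if abs(st["ft_torque"][2])>.4: break
w=imaging.capture("wrist"); cv2.imwrite("pics/w3.png",cv2.resize(w["frame"][130:330,200:440,::-1],None,fx=2.5,fy=2.5))
```

```text
84 [ 0.5272 -0.0106  0.1476] 84.2 [ 2.5 -4.8 -0.3] [-1.19 -0.5   0.13]
82 [ 0.527  -0.0107  0.1476] 82.3 [ 1.4 -6.7  0.3] [-1.33 -0.36  0.45]
```

View pics/w3.png

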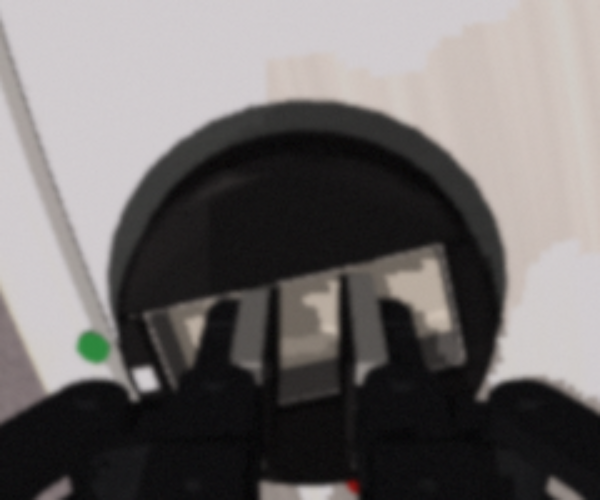

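The torque jumped to 0.45 N m, and the mark (145,378) sits by the green dot (93,345). The stop appears to be reached, so I nudge slightly more, unload within the play, lift and check.

Run:
```python
from h import *
C=np.array([.527,-.010,.1475])
bot.move_to(C,[180,0,80.5]); bot.pause(.2); st=bot.get_state(); print(st["eef_rot"][2],st["force"].round(1),st["ft_torque"].round(2))
bot.move_to(C,[180,0,86.5]); st=bot.get_state(); print(st["eef_rot"][2],st["force"].round(1),st["ft_torque"].round(2))
bot.line_to(C+[0,0,.20],v=.1)
s=onhatch(0,.15,0,.011)
bot.move_to(s-ex*.06+[0,0,.21],[180,0,180+YAW])
bot.pause(.3); slotlook("w4")
p=imaging.capture("top")
for t in ("hatch_edge","dish","media_bottle","pen","old_filter","dish_stack"):
    print(t,[q["position"] for q in imaging.place_of(p,t)[:1]])
i=cv2.imread("pics/w4.png"); cv2.imwrite("pics/w4c.png",cv2.resize(i[120:280,180:460],None,fx=2.5,fy=2.5))
```

```text
80.79399715476252 [ 0.5 -6.2  1.5] [-1.36 -0.11  0.61]
86.50221528111261 [ 1.  -5.4 -0.9] [-1.16 -0.24  0.02]
clock 22.3083 pos [ 0.46867868 -0.0190548   0.35489554] edge [([0.4874, -0.0159, 0.1387], 0.62)]
slot {'position': [0.5268, -0.0088, 0.1442], 'score': 0.63}
mask 0.72 1096 [ 0.5282 -0.0097  0.1456] [0.1444 0.1456 0.1586] ((524.8784790039062, -10.30400276184082), (62.62612533569336, 27.479433059692383), 7.218155860900879) [218.62989973 323.83044667]
floor 903 [ 0.5285 -0.0091  0.1456] ((528.3839111328125, -8.912005424499512), (53.24434280395508, 25.479143142700195), 6.588530540466309) long axis deg 5.984231294066888
head 1981 ((525.6487426757812, -9.75430679321289), 38.770442962646484) 0.16013624439213844
hatch_edge [[0.4844, 0.2417, -0.0]]
dish [[0.4811, 0.2406, -0.0002]]
media_bottle [[0.6422, 0.2698, 0.0026]]
pen [[0.5412, -0.2225, -0.0002]]
old_filter [[0.5275, -0.4444, -0.0036]]
dish_stack [[0.4269, 0.4949, -0.0035]]
```

View pics/w4c.png

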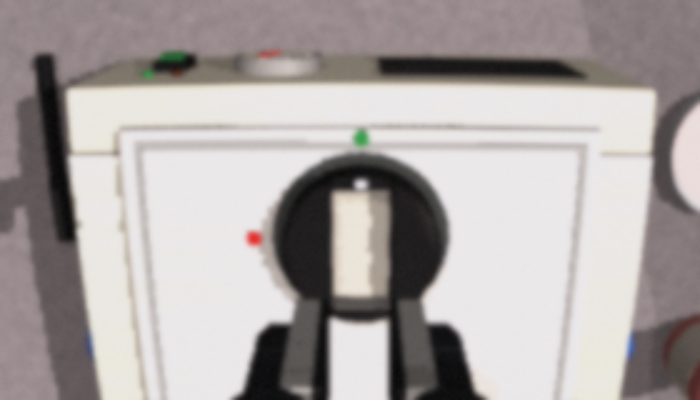

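The mark (360,185) points straight at the green dot (360,138). The slot runs front to back, 6–7° against the unit's 7.15°. The hatch is flat and the bystanders are unmoved.

```bash
python3 -c "
from workcell import close_job
print(close_job())"
```

```text
the job is handed in; nothing more can be done
None
```

The hatch is fully shut and the fastener is turned to its stop, so the hatch is locked. I handed the job in at about 22 s of the 54 s allowed, with the arm clear of everything.

- **Hatch:** I pushed it down with the closed fingertips beside the fastener. Contact came at z = 0.140 m, which is the shut height. The hatch looked flat in the wrist images before and after turning.
- **Fastener:** I set the fingertips in the slot, reached its floor at 0.145 m, and turned clockwise. The torque then rose from about 0.1 to 0.6 N m, which is the stop. In the last picture the white mark points at the green dot. The slot axis measured 6–7.2°, against 7.15° for the unit, so it runs front to back.
- **Bystanders:** The dish, bottle, pen, old filter and dish stack measured within about 5 mm of where they started, which is about the accuracy of the measurement.

**Check that disagreed:** in the last top view the network reported the hatch edge at the dish's position, a false detection. The wrist camera put the edge at z = 0.139 m, which agrees with the hatch being shut.

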